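# Pack the rocking corner of the tile jig plate

### The job

The tile jig plate rocks on its board. Press down on the plate's corners with a fingertip until you find the one that gives, then press the folding shim of that corner down flat so that the plate sits firm and level. Leave the other three shims standing, do not lift or shift the plate, and do not disturb the beaker and scraper beside it.

Things in the scene. Friction and masses are not known exactly. Their poses are not given: they have to be found in the camera images.
- bed: fixed plywood levelling board, 190 x 260 x 18 mm; origin at the centre of its underside, x along the 190 mm side (away from the robot at yaw 0), z up. Four round feet, 50 mm across, 16 mm high, stand on it under the plate's corners, 65 mm (x) and 88 mm (y) from its centre. Three are firm; one, which looks alike, is springy: pressed with 3 to 5 N its corner sinks 4 mm, and rises again.
- plate: loose aluminium tile jig plate, 170 x 240 x 18 mm, about 1.8 kg, lying on the four feet, not fastened. Origin: centre of its underside, 34 mm above the table when level; x along the 170 mm side, y along the 240 mm side, z up. A low steel tile frame, 100 x 40 mm and 6 mm high, is fixed in its middle.
- corner_1 (a point): point on the bare top of the plate at its near left corner (seen from the robot), the place to press the corner: 11 mm in from the long edge and 12 mm in from the short edge, 52 mm above the table when the plate is level. Moves with the plate.
- corner_2 (a point): point on the bare top of the plate at its near right corner (seen from the robot), the place to press the corner: 11 mm in from the long edge and 12 mm in from the short edge, 52 mm above the table when the plate is level. Moves with the plate.
- corner_3 (a point): point on the bare top of the plate at its far left corner (seen from the robot), the place to press the corner: 11 mm in from the long edge and 12 mm in from the short edge, 52 mm above the table when the plate is level. Moves with the plate.
- corner_4 (a point): point on the bare top of the plate at its far right corner (seen from the robot), the place to press the corner: 11 mm in from the long edge and 12 mm in from the short edge, 52 mm above the table when the plate is level. Moves with the plate.
- shim_1 (a joint): folding shim of the near left corner: about 0 standing half raised (within 0.05), 0.60 rad flat on the plate. Its stiff hinge keeps it where it is left; 2 to 6 N press it down. Flat, its heel comes out 3.5 mm below the plate and packs the gap over the springy foot; over a firm foot it jacks the corner up and sets the plate askew.
- shim_1_place (a point): point fixed on the plate's top, where a fingertip coming straight down flattens the near left shim: a smooth steel leaf 24 mm wide (along plate x), hinged 14 mm from here towards the short edge. It slopes up from the hinge over this point towards the plate's middle; its free end stands about 35 mm above the plate's top. Flat, it ends 40 mm past here, its upper face 4 mm above the plate's top.
- shim_2 (a joint): folding shim of the near right corner: about 0 standing half raised (within 0.05), 0.60 rad flat on the plate. Its stiff hinge keeps it where it is left; 2 to 6 N press it down. Flat, its heel comes out 3.5 mm below the plate and packs the gap over the springy foot; over a firm foot it jacks the corner up and sets the plate askew.
- shim_2_place (a point): point fixed on the plate's top, where a fingertip coming straight down flattens the near right shim: a smooth steel leaf 24 mm wide (along plate x), hinged 14 mm from here towards the short edge. It slopes up from the hinge over this point towards the plate's middle; its free end stands about 35 mm above the plate's top. Flat, it ends 40 mm past here, its upper face 4 mm above the plate's top.
- shim_3 (a joint): folding shim of the far left corner: about 0 standing half raised (within 0.05), 0.60 rad flat on the plate. Its stiff hinge keeps it where it is left; 2 to 6 N press it down. Flat, its heel comes out 3.5 mm below the plate and packs the gap over the springy foot; over a firm foot it jacks the corner up and sets the plate askew.
- shim_3_place (a point): point fixed on the plate's top, where a fingertip coming straight down flattens the far left shim: a smooth steel leaf 24 mm wide (along plate x), hinged 14 mm from here towards the short edge. It slopes up from the hinge over this point towards the plate's middle; its free end stands about 35 mm above the plate's top. Flat, it ends 40 mm past here, its upper face 4 mm above the plate's top.
- shim_4 (a joint): folding shim of the far right corner: about 0 standing half raised (within 0.05), 0.60 rad flat on the plate. Its stiff hinge keeps it where it is left; 2 to 6 N press it down. Flat, its heel comes out 3.5 mm below the plate and packs the gap over the springy foot; over a firm foot it jacks the corner up and sets the plate askew.
- shim_4_place (a point): point fixed on the plate's top, where a fingertip coming straight down flattens the far right shim: a smooth steel leaf 24 mm wide (along plate x), hinged 14 mm from here towards the short edge. It slopes up from the hinge over this point towards the plate's middle; its free end stands about 35 mm above the plate's top. Flat, it ends 40 mm past here, its upper face 4 mm above the plate's top.
- beaker: bystander: loose clay beaker, 72 mm across, 85 mm high, to the left of the board; origin at the centre of its underside
- scraper: bystander: loose flat wooden scraper, 110 x 50 x 6 mm with a 10 mm thick edge, to the right of the board; origin at the centre of its underside

How it is judged:
By the outcome, as a careful person would: the job done as asked, in the order asked, and still so for the second after the job is handed in, with the robot touching nothing.
It also fails if it takes over 58 s, if anything falls off the work surface, if the arm or the gripper's body presses on something with over 40 N, if the wrist force passes 120 N, or if a joint passes its speed limit or range.

### The arm

A 6-joint arm with a two-finger parallel gripper is mounted at the origin on the work surface. World frame = base frame: x ahead of the robot, y to its left, z up, the work surface at z = 0. Lengths are in mm, angles in degrees, forces in N, time in s.
With the tool pointing down it reaches from about 250 to 850 mm from the base axis. Payload 12.5 kg.
Tool frame: the origin (TCP) lies at the very end of the fingers, on their centre line; the grasp point (between the pads) lies 19 mm behind it (arm.tcp_to_grasp is the distance from the TCP to the grasp point, in mm); z points along the fingers, x is the direction in which the jaws open and shut, and the axes are right-handed (so a half turn about z gives the same grasp; the last joint's range is limited). The gripper opens to 93 mm and grips with 3 to 60 N. Pads are 15 mm wide; open, the fingers measure 128 mm over their backs; the gripper's body (75 mm by 188 mm) begins 65 mm behind the grasp point.
Start: joints at [-67.987, 20.094, 94.641, -0, 65.266, -4.847], TCP at [248.515, -490.637, 218.633] pointing down, gripper open.
Joint ranges: [-157.81, 157.81], [-45, 120.19], [0.68, 151.7], [-89.99, 269.99], [4.06, 180], [-164.3, 164.3]. Speed limits (degrees/s): [127.2, 127.2, 159.86, 180, 180, 180].

### API

Orientations are given as a 3x3 rotation matrix whose columns are the frame's x, y, z axes.
In Python, from plant import arm, optics gives the robot as it stands. The module is installed in compiled form; this text tells all that it offers.
- The arm moves only by the tool apply_moves, never from a script. Its argument "motion" is a list that holds one entry, the list of rows, each a list of 7 numbers: the shift along the world's x, y, z in mm, then the turn, a rotation vector about the world's x, y, z in degrees, then the closure, from 0 (fully open) to 1 (shut). In form: [[[dx, dy, dz, ax, ay, az, gripper], ...]]. A call has 1 to 20 rows; each row is the pose to reach, as a shift and turn from the pose commanded when the call began; what a row does not reach only later rows make up. A row lasts 1/12 s, in which the tool goes at most 41.7 mm and 7.16 degrees, less where a joint would pass 70% of its speed; a pose out of reach is approached as far as the arm can. A call with a gripper value outside its range is refused whole. The fingers move at their own pace and stop on an object; the grip force is fixed at half the most. Time passes only in rows, so rows that repeat a pose let the fingers close. It gives the time, the measured TCP pose, the force and the opening at its end, in the units of the state.
- arm.get_obs(): the state, without advancing time (a new reading comes with each control period).
- optics.capture(name): name is "scene" or "top"; returns a dict with "color" (400x640x3 uint8, red, green, blue), "range_z" (400x640 float32, mm along the optical axis (not along the pixel's ray), 0 where there is no reading), "fx", "fy", "cx", "cy" (pixels), "view" (4x4, takes a point from world to camera coordinates). Camera axes: x right, y up, looking along -z (the intrinsics and any distortion apply to the point x, -y, -z); pixel columns grow to the right and rows downward; lengths in mm; the calibration is good to about 2 mm. A picture is of the moment at which its call begins.
- arm.job_done(): hands the job in, once; it reports no verdict.
The state is a dict: "t": time; "joints": joint angles; "qd": joint speeds; "joint_torque": joint torques, N m; "eef_pos": TCP position; "tool_rot": TCP orientation; "ft_force": force on the tool from outside, world axes, zero at the start; "wrist_torque": the same for the moment, N m; "opening": finger opening in mm.
Only numpy, scipy, OpenCV 4.12 (cv2) and the standard library are available. Lean on these libraries where they do the work, as an engineer would, in place of code of your own. Each camera call takes 0.05 s, during which the arm holds its last target. There are 200 camera calls.

## Working session

There is one attempt and no reset: what is moved stays moved. The work goes in short steps, Python scripts to look and compute and a tool call to move; the robot and the scene stay as the last step left them, time stands still between calls to the robot, and variables do not carry over. Pictures are saved under pics/ and viewed, about 8 in all and at most 12, crops included, and the job is handed in when it is done.

Besides the shell and the picture viewer there is one more tool, called as a command line: name --argument value ..., lists and objects as JSON in quotes. apply_moves: Moves the arm, as the interface text tells. Its arguments: {"type":"object","properties":{"motion":{"type":"array"}},"required":["motion"]}

```bash
mkdir -p pics; cat > h.py <<'E'
import numpy as np, cv2
from plant import arm, optics
def cap(n):
    c=optics.capture(n); np.savez(f'{n}.npz',**c); return c
def cloud(c):
    z=c['range_z']; v,u=np.indices(z.shape)
    P=np.stack([(u-c['cx'])/c['fx']*z,-(v-c['cy'])/c['fy']*z,-z],-1)
    V=np.linalg.inv(c['view']); W=P@V[:3,:3].T+V[:3,3]; W[z==0]=np.nan; return W
def save(c,f): cv2.imwrite(f,c['color'][:,:,::-1])
E
python3 - <<'E'
from h import *
for n in('top','scene'):
    c=cap(n); save(c,f'pics/{n}0.png'); print({k:c[k] for k in c if k not in('color','range_z')})
o=arm.get_obs(); print(o)
E
```

```text
{'fx': 379.3827350930048, 'fy': 379.3827350930048, 'cx': 319.50952809870853, 'cy': 195.11646733603448, 'view': array([[ 1.98390428e-02, -9.99597428e-01,  2.02828639e-02,
         2.90902923e+01],
       [ 9.90816472e-01,  2.23705801e-02,  1.33350198e-01,
        -5.62760362e+02],
       [-1.33750255e-01,  1.74510554e-02,  9.90861408e-01,
        -8.30687509e+02],
       [ 0.00000000e+00,  0.00000000e+00,  0.00000000e+00,
         1.00000000e+00]])}
{'fx': 411.96783961659986, 'fy': 411.96783961659986, 'cx': 320.7218958831291, 'cy': 200.0609867915024, 'view': array([[ 5.97968950e-01,  8.01418348e-01, -1.27187082e-02,
        -3.73470109e+02],
       [-6.31802830e-01,  4.81058084e-01,  6.07789687e-01,
         3.05347201e+02],
       [ 4.93212245e-01, -3.55403645e-01,  7.93996178e-01,
        -1.14281020e+03],
       [ 0.00000000e+00,  0.00000000e+00,  0.00000000e+00,
         1.00000000e+00]])}
{'t': 0.1, 'joints': array([-6.79873910e+01,  2.01196761e+01,  9.46725424e+01, -2.18742890e-03,
        6.52639513e+01, -4.84754092e+00]), 'qd': array([-0.01111154, -0.11856029, -0.12015893,  0.08761772,  0.02241232,
       -0.01831845]), 'joint_torque': array([ 1.18514818e-03, -4.98027420e+01, -2.85705632e+01,  7.00714183e-02,
        2.39379331e-02, -4.61454772e-05]), 'eef_pos': array([ 248.39768393, -490.37953806,  218.1752201 ]), 'tool_rot': array([[ 4.51828413e-01, -8.92104773e-01, -3.99591140e-04],
       [-8.92104324e-01, -4.51828587e-01,  8.95883533e-04],
       [-9.79768676e-04, -4.83086502e-05, -9.99999519e-01]]), 'ft_force': array([ 0.28052984, -0.40947516, -0.0629669 ]), 'wrist_torque': array([-0.01338021,  0.01843083,  0.04399852]), 'opening': 92.82252719411461}
```

View pics/top0.png

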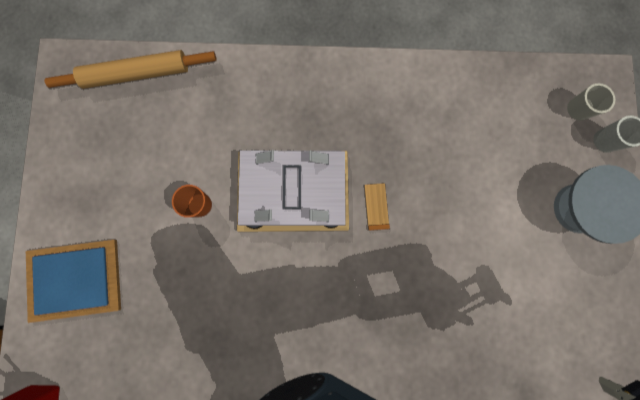

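View pics/scene0.png

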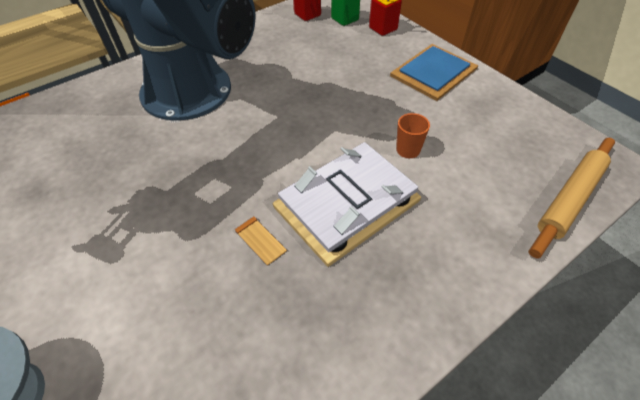

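```bash
python3 - <<'E'
from h import *
for n in('top','scene'):
    c=dict(np.load(n+'.npz')); W=cloud(c); col=c['color'].astype(int)
    m=(W[...,0]>300)&(W[...,0]<800)&(abs(W[...,1])<250)
    mp=m&(W[...,2]>46)&(W[...,2]<58)&(col.min(-1)>110)&(np.ptp(col,axis=-1)<45)
    k,l,s,_=cv2.connectedComponentsWithStats(mp.astype(np.uint8)); i=1+s[1:,4].argmax(); P=W[l==i]
    r=cv2.minAreaRect(P[:,:2].astype(np.float32)); print(n,'rect',r,len(P))
    A=np.c_[P[:,:2]-P[:,:2].mean(0),np.ones(len(P))]; print('plane',np.linalg.lstsq(A,P[:,2],rcond=None)[0])
    B=cv2.boxPoints(r); print(B)
    # high bits on plate
    d=(cv2.pointPolygonTest)
    hi=m&(W[...,2]>62)&(W[...,2]<110)
    k,l,s,ce=cv2.connectedComponentsWithStats(hi.astype(np.uint8))
    for j in range(1,k):
        if s[j,4]>10:
            Q=W[l==j]; print('hi',s[j,4],ce[j].round(),Q.min(0).round(),Q.max(0).round(),Q.mean(0).round())
    im=cv2.resize(c['color'][130:270,220:440] if n=='top' else c['color'][130:270,220:440],None,fx=3.6,fy=3.6,interpolation=cv2.INTER_CUBIC)
    cv2.imwrite(f'pics/{n}_crop.png',im[:,:,::-1])
E
```

```text
top rect ((577.0719604492188, 104.74034881591797), (168.209228515625, 239.91896057128906), 1.59360671043396) 6273
plane [-3.28945153e-04 -5.34207326e-04  5.18555055e+01]
[[489.66382  222.31448 ]
 [496.33594  -17.511694]
 [664.4801   -12.833786]
 [657.808    226.99239 ]]
hi 148 [267. 157.] [628. 145.  62.] [652. 181.  88.] [640. 161.  74.]
hi 159 [316. 157.] [630.  33.  62.] [654.  67.  87.] [642.  51.  74.]
hi 146 [265. 215.] [498. 144.  62.] [522. 176.  89.] [510. 159.  76.]
hi 161 [317. 215.] [501.  28.  62.] [525.  62.  88.] [512.  46.  74.]
scene rect ((579.2760009765625, 104.94789123535156), (171.48521423339844, 241.50387573242188), 1.24339759349823) 6172
plane [-3.06158141e-04  5.74994532e-05  5.16908931e+01]
[[490.9333   223.81082 ]
 [496.1739   -17.636206]
 [667.6187   -13.915039]
 [662.3781   227.53198 ]]
hi 79 [349. 152.] [501. 143.  62.] [526. 176.  91.] [515. 158.  77.]
hi 198 [307. 177.] [503.  28.  62.] [528.  63.  88.] [516.  47.  74.]
hi 107 [390. 190.] [631. 144.  62.] [655. 180.  87.] [644. 160.  75.]
hi 242 [349. 217.] [633.  33.  62.] [658.  68.  87.] [646.  52.  73.]
```

View pics/top_crop.png

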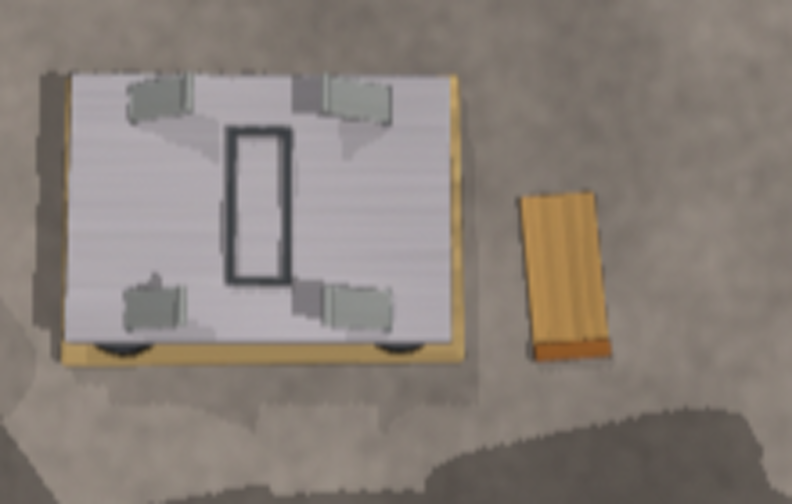

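apply_moves --motion '[[[258, 486, -138, 0, 0, 64.5, 1], [258, 486, -138, 0, 0, 64.5, 1], [258, 486, -138, 0, 0, 64.5, 1], [258, 486, -138, 0, 0, 64.5, 1], [258, 486, -138, 0, 0, 64.5, 1], [258, 486, -138, 0, 0, 64.5, 1], [258, 486, -138, 0, 0, 64.5, 1], [258, 486, -138, 0, 0, 64.5, 1], [258, 486, -138, 0, 0, 64.5, 1], [258, 486, -138, 0, 0, 64.5, 1], [258, 486, -138, 0, 0, 64.5, 1], [258, 486, -138, 0, 0, 64.5, 1], [258, 486, -138, 0, 0, 64.5, 1], [258, 486, -138, 0, 0, 64.5, 1], [258, 486, -138, 0, 0, 64.5, 1], [258, 486, -138, 0, 0, 64.5, 1], [258, 486, -138, 0, 0, 64.5, 1], [258, 486, -138, 0, 0, 64.5, 1], [258, 486, -138, 0, 0, 64.5, 1]]]'

```text
t: 1.68
eef_pos: [506.3, -5.6, 81.0]
tool_rot: [[1.0, 0.022, 0.0], [0.022, -1.0, -0.0], [0.0, 0.0, -1.0]]
ft_force: [-0.3, 0.4, -0.1]
opening: 0.6
```

apply_moves --motion '[[[0, 0, -12, 0, 0, 0, 1], [0, 0, -22, 0, 0, 0, 1], [0, 0, -26, 0, 0, 0, 1], [0, 0, -28, 0, 0, 0, 1], [0, 0, -29, 0, 0, 0, 1], [0, 0, -29, 0, 0, 0, 1], [0, 0, -29, 0, 0, 0, 1]]]'

```text
t: 2.27
eef_pos: [506.2, -4.8, 52.0]
tool_rot: [[1.0, 0.024, -0.001], [0.024, -1.0, -0.0], [-0.001, 0.0, -1.0]]
ft_force: [-2.3, -1.7, 5.5]
opening: 0.8
```

```bash
python3 - <<'E'
from h import *
c=cap('scene'); cv2.imwrite('pics/s1.png',cv2.resize(c['color'][60:280,200:450],None,fx=2.6,fy=2.6,interpolation=cv2.INTER_CUBIC)[:,:,::-1])
o=arm.get_obs();print(o['eef_pos'],o['ft_force'])
E
```

```text
[506.25273389  -4.8289534   52.05351182] [-2.80311606 -1.2544882   5.18133627]
```

View pics/s1.png

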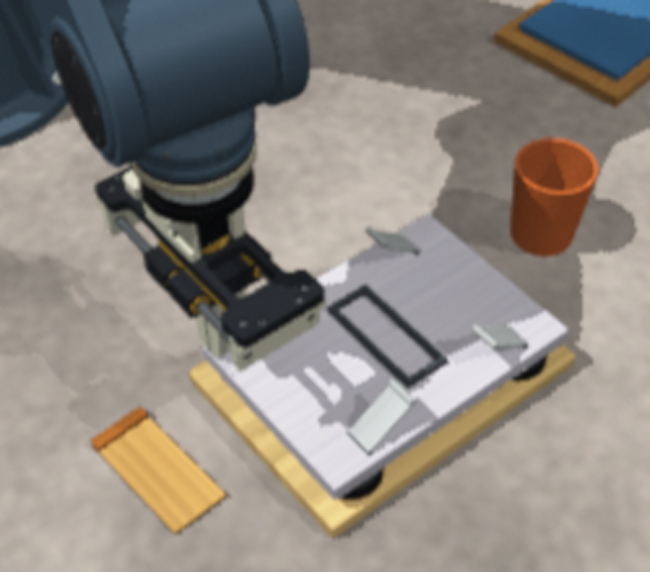

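apply_moves --motion '[[[0, 0, -0.6, 0, 0, 0, 1], [0, 0, -0.6, 0, 0, 0, 1], [0, 0, -0.6, 0, 0, 0, 1]]]'

```text
t: 2.57
eef_pos: [506.3, -4.8, 51.6]
tool_rot: [[1.0, 0.024, -0.0], [0.024, -1.0, -0.0], [-0.0, 0.0, -1.0]]
ft_force: [-4.0, -0.3, 6.1]
opening: 0.7
```

apply_moves --motion '[[[0, 0, 15, 0, 0, 0, 1], [0, 0, 30, 0, 0, 0, 1], [35, 1, 30, 0, 0, 0, 1], [75, 2, 30, 0, 0, 0, 1], [115, 3, 30, 0, 0, 0, 1], [148, 4, 30, 0, 0, 0, 1], [148, 4, 25, 0, 0, 0, 1], [148, 4, 12, 0, 0, 0, 1], [148, 4, 5, 0, 0, 0, 1], [148, 4, 2, 0, 0, 0, 1], [148, 4, 1, 0, 0, 0, 1], [148, 4, 0.5, 0, 0, 0, 1], [148, 4, 0.3, 0, 0, 0, 1], [148, 4, 0.3, 0, 0, 0, 1]]]'

```text
t: 3.73
eef_pos: [652.6, -0.6, 52.3]
tool_rot: [[1.0, 0.024, -0.003], [0.024, -1.0, 0.0], [-0.003, -0.0, -1.0]]
ft_force: [-8.9, 0.2, 15.9]
opening: 0.4
```

apply_moves --motion '[[[0, 0, 20, 0, 0, 0, 1], [0, 0, 55, 0, 0, 0, 1], [-1, 20, 70, 0, 0, 0, 1], [-2, 60, 70, 0, 0, 0, 1], [-3, 100, 70, 0, 0, 0, 1], [-4, 140, 70, 0, 0, 0, 1], [-5, 180, 70, 0, 0, 0, 1], [-5, 215, 70, 0, 0, 0, 1], [-5, 215, 50, 0, 0, 0, 1], [-5, 215, 25, 0, 0, 0, 1], [-5, 215, 12, 0, 0, 0, 1], [-5, 215, 5, 0, 0, 0, 1], [-5, 215, 3, 0, 0, 0, 1], [-5, 215, 2, 0, 0, 0, 1], [-5, 215, 1, 0, 0, 0, 1], [-5, 215, 1, 0, 0, 0, 1]]]'

```text
t: 5.07
eef_pos: [650.0, 214.2, 53.3]
tool_rot: [[1.0, 0.023, 0.001], [0.023, -1.0, 0.0], [0.001, -0.0, -1.0]]
ft_force: [-0.1, 0.8, 0.6]
opening: 0.3
```

apply_moves --motion '[[[0, 0, -0.7, 0, 0, 0, 1], [0, 0, -1.2, 0, 0, 0, 1], [0, 0, -1.5, 0, 0, 0, 1], [0, 0, -1.5, 0, 0, 0, 1]]]'

```text
t: 5.4
eef_pos: [650.0, 214.3, 52.3]
tool_rot: [[1.0, 0.024, 0.001], [0.024, -1.0, 0.0], [0.001, -0.0, -1.0]]
ft_force: [-3.3, -1.9, 8.4]
opening: 0.4
```

apply_moves --motion '[[[0, 0, 15, 0, 0, 0, 1], [0, 0, 32, 0, 0, 0, 1], [-35, -1, 35, 0, 0, 0, 1], [-75, -2, 35, 0, 0, 0, 1], [-115, -3, 35, 0, 0, 0, 1], [-148, -4, 35, 0, 0, 0, 1], [-148, -4, 25, 0, 0, 0, 1], [-148, -4, 12, 0, 0, 0, 1], [-148, -4, 6, 0, 0, 0, 1], [-148, -4, 4, 0, 0, 0, 1], [-148, -4, 2, 0, 0, 0, 1], [-148, -4, 1, 0, 0, 0, 1], [-148, -4, 0.5, 0, 0, 0, 1], [-148, -4, 0.5, 0, 0, 0, 1]]]'

```text
t: 6.57
eef_pos: [502.1, 210.4, 52.3]
tool_rot: [[1.0, 0.024, 0.001], [0.024, -1.0, 0.0], [0.001, -0.0, -1.0]]
ft_force: [-1.2, -1.0, 7.3]
opening: 0.7
```

apply_moves --motion '[[[0, 0, -0.7, 0, 0, 0, 1], [0, 0, -1.2, 0, 0, 0, 1], [0, 0, -1.5, 0, 0, 0, 1], [0, 0, -1.5, 0, 0, 0, 1]]]'

```text
t: 6.9
eef_pos: [502.1, 210.4, 52.2]
tool_rot: [[1.0, 0.024, 0.001], [0.024, -1.0, 0.0], [0.001, -0.0, -1.0]]
ft_force: [-8.9, -3.9, 26.8]
opening: 0.7
```

apply_moves --motion '[[[0, 0, 20, 0, 0, 0, 1], [0, 0, 55, 0, 0, 0, 1], [1, -20, 70, 0, 0, 0, 1], [2, -60, 70, 0, 0, 0, 1], [3, -100, 70, 0, 0, 0, 1], [4, -140, 70, 0, 0, 0, 1], [5, -180, 70, 0, 0, 0, 1], [5, -215, 70, 0, 0, 0, 1], [5, -215, 50, 0, 0, 0, 1], [5, -215, 25, 0, 0, 0, 1], [5, -215, 12, 0, 0, 0, 1], [5, -215, 6, 0, 0, 0, 1], [5, -215, 4, 0, 0, 0, 1], [5, -215, 3, 0, 0, 0, 1], [5, -215, 2, 0, 0, 0, 1], [5, -215, 2, 0, 0, 0, 1]]]'

```text
t: 8.23
eef_pos: [507.0, -4.5, 52.5]
tool_rot: [[1.0, 0.024, 0.001], [0.024, -1.0, -0.0], [0.001, 0.0, -1.0]]
ft_force: [0.3, 0.0, 0.1]
opening: 0.7
```

apply_moves --motion '[[[0, 0, -0.7, 0, 0, 0, 1], [0, 0, -1.4, 0, 0, 0, 1], [0, 0, -2, 0, 0, 0, 1], [0, 0, -2, 0, 0, 0, 1]]]'

```text
t: 8.57
eef_pos: [506.8, -4.7, 50.5]
tool_rot: [[1.0, 0.024, 0.001], [0.024, -1.0, -0.0], [0.001, 0.0, -1.0]]
ft_force: [-1.7, -0.8, 6.7]
opening: 0.5
```

apply_moves --motion '[[[0, 0, -1, 0, 0, 0, 1], [0, 0, -2, 0, 0, 0, 1], [0, 0, -2.5, 0, 0, 0, 1], [0, 0, -2.5, 0, 0, 0, 1]]]'

```text
t: 8.9
eef_pos: [506.7, -4.9, 48.4]
tool_rot: [[1.0, 0.024, 0.0], [0.024, -1.0, -0.0], [0.0, 0.0, -1.0]]
ft_force: [-5.3, -1.9, 13.4]
opening: 0.7
```

apply_moves --motion '[[[0, 0, 25, 0, 0, 0, 1], [0, 0, 62, 0, 0, 0, 1], [4, 19, 72, 0, 0, 0, 1], [8, 38, 72, 0, 0, 0, 1], [8, 38, 72, 0, 0, 0, 1], [8, 38, 72, 0, 0, 0, 1]]]'

```text
t: 9.4
eef_pos: [514.5, 33.8, 119.5]
tool_rot: [[1.0, 0.025, 0.0], [0.025, -1.0, -0.0], [0.0, 0.0, -1.0]]
ft_force: [-0.2, 0.3, -0.7]
opening: 0.2
```

```bash
cat > chk.py <<'E'
from h import *
import sys
c=cap('scene'); W=cloud(c); col=c['color'].astype(int)
m=(W[...,0]>300)&(W[...,0]<800)&(abs(W[...,1])<250)
mp=m&(W[...,2]>44)&(W[...,2]<58)&(np.ptp(col,axis=-1)<45)&(W[...,0]>480)&(W[...,0]<680)&(W[...,1]>-30)&(W[...,1]<235)&(col.min(-1)>60)
P=W[mp]; print(cv2.minAreaRect(P[:,:2].astype(np.float32)))
A=np.c_[P[:,:2]-[578,105],np.ones(len(P))]; print('plane',np.linalg.lstsq(A,P[:,2],rcond=None)[0])
hi=m&(W[...,2]>62)&(W[...,2]<95)
k,l,s,ce=cv2.connectedComponentsWithStats(hi.astype(np.uint8))
for j in range(1,k):
    if s[j,4]>10:
        Q=W[l==j]; print('hi',s[j,4],Q.min(0).round(),Q.max(0).round())
cv2.imwrite(sys.argv[1],cv2.resize(c['color'][100:280,200:450],None,fx=2.6,fy=2.6,interpolation=cv2.INTER_CUBIC)[:,:,::-1])
o=arm.get_obs();print(o['t'],o['eef_pos'],o['ft_force'])
E
python3 chk.py pics/s2.png
```

```text
((579.3412475585938, 105.20806884765625), (171.73953247070312, 242.22906494140625), 0.9524223804473877)
plane [-2.16201444e-03  5.68371751e-04  5.17342884e+01]
hi 71 [502. 144.  62.] [526. 177.  89.]
hi 184 [502.  30.  62.] [528.  63.  89.]
hi 108 [631. 144.  62.] [655. 179.  88.]
hi 239 [633.  35.  62.] [658.  68.  87.]
9.45 [514.22571134  33.26070526 119.15243005] [-0.02611977 -0.50629384  0.15613524]
```

View pics/s2.png

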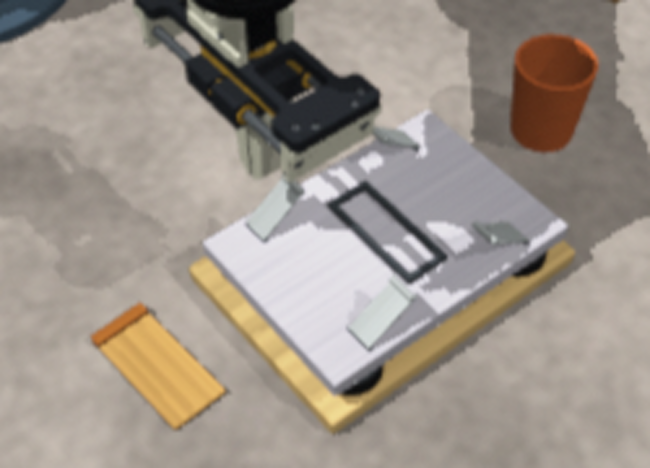

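apply_moves --motion '[[[0, 0, -20, 0, 0, 0, 1], [0, 0, -38, 0, 0, 0, 1], [0, 0, -45, 0, 0, 0, 1], [0, 0, -48, 0, 0, 0, 1], [0, 0, -51, 0, 0, 0, 1], [0, 0, -54, 0, 0, 0, 1], [0, 0, -56, 0, 0, 0, 1], [0, 0, -58, 0, 0, 0, 1], [0, 0, -59, 0, 0, 0, 1], [0, 0, -60, 0, 0, 0, 1], [0, 0, -61, 0, 0, 0, 1], [0, 0, -61, 0, 0, 0, 1]]]'

```text
t: 10.45
eef_pos: [515.2, 33.5, 59.1]
tool_rot: [[1.0, 0.024, 0.002], [0.024, -1.0, 0.0], [0.002, -0.0, -1.0]]
ft_force: [-0.2, 0.7, 5.2]
opening: 0.6
```

apply_moves --motion '[[[0, 0, -1, 0, 0, 0, 1], [0, 0, -2, 0, 0, 0, 1], [0, 0, -3, 0, 0, 0, 1], [0, 0, -4, 0, 0, 0, 1], [0, 0, -4, 0, 0, 0, 1]]]'

```text
t: 10.87
eef_pos: [515.3, 33.7, 55.3]
tool_rot: [[1.0, 0.024, 0.002], [0.024, -1.0, 0.001], [0.002, -0.0, -1.0]]
ft_force: [0.6, 3.7, 7.9]
opening: 0.3
```

apply_moves --motion '[[[0, 0, -0.7, 0, 0, 0, 1], [0, 0, -1.4, 0, 0, 0, 1], [0, 0, -1.4, 0, 0, 0, 1]]]'

```text
t: 11.12
eef_pos: [515.4, 33.7, 55.0]
tool_rot: [[1.0, 0.024, 0.002], [0.024, -1.0, 0.0], [0.002, -0.0, -1.0]]
ft_force: [-6.3, 3.2, 23.0]
opening: 0.2
```

apply_moves --motion '[[[0, 0, 10, 0, 0, 0, 1], [0, 0, 40, 0, 0, 0, 1], [-4, -19, 40, 0, 0, 0, 1], [-8, -38, 35, 0, 0, 0, 1], [-8, -38, 20, 0, 0, 0, 1], [-8, -38, 8, 0, 0, 0, 1], [-8, -38, 3, 0, 0, 0, 1], [-8, -38, 1, 0, 0, 0, 1], [-8, -38, 0, 0, 0, 0, 1], [-8, -38, -1.2, 0, 0, 0, 1], [-8, -38, -1.6, 0, 0, 0, 1], [-8, -38, -1.6, 0, 0, 0, 1]]]'

```text
t: 12.12
eef_pos: [506.9, -4.5, 52.0]
tool_rot: [[1.0, 0.024, 0.001], [0.024, -1.0, -0.0], [0.001, 0.0, -1.0]]
ft_force: [-2.0, -0.6, 4.5]
opening: 0.7
```

apply_moves --motion '[[[0, 0, -0.5, 0, 0, 0, 1], [0, 0, -0.8, 0, 0, 0, 1], [0, 0, -0.8, 0, 0, 0, 1]]]'

```text
t: 12.37
eef_pos: [506.8, -4.6, 51.4]
tool_rot: [[1.0, 0.024, 0.001], [0.024, -1.0, -0.0], [0.001, 0.0, -1.0]]
ft_force: [-3.0, -0.2, 9.4]
opening: 0.3
```

apply_moves --motion '[[[0, 0, 25, 0, 0, 0, 1], [0, 0, 60, 0, 0, 0, 1], [-20, -30, 90, 0, 0, 0, 1], [-30, -70, 120, 0, 0, 0, 1], [-40, -110, 130, 0, 0, 0, 1], [-50, -150, 130, 0, 0, 0, 1], [-60, -190, 130, 0, 0, 0, 1], [-70, -230, 130, 0, 0, 0, 1], [-80, -270, 130, 0, 0, 0, 1], [-80, -270, 130, 0, 0, 0, 1], [-80, -270, 130, 0, 0, 0, 1]]]'

```text
t: 13.28
eef_pos: [425.9, -277.0, 180.7]
tool_rot: [[1.0, 0.02, 0.0], [0.02, -1.0, -0.001], [0.0, 0.001, -1.0]]
ft_force: [0.5, 1.4, 0.6]
opening: 0.4
```

```bash
python3 chk.py pics/s3.png
```

```text
((579.2709350585938, 105.00056457519531), (171.41184997558594, 242.28558349609375), 1.1292359828948975)
plane [-5.32996855e-03 -1.29279366e-04  5.18822938e+01]
hi 81 [501. 143.  62.] [525. 178.  89.]
hi 105 [630. 144.  62.] [655. 180.  87.]
hi 243 [633.  33.  62.] [658.  69.  87.]
13.3333 [ 426.21362529 -275.2511582   180.5983845 ] [ 0.33406012 -0.09259828  0.66321756]
```

View pics/s3.png

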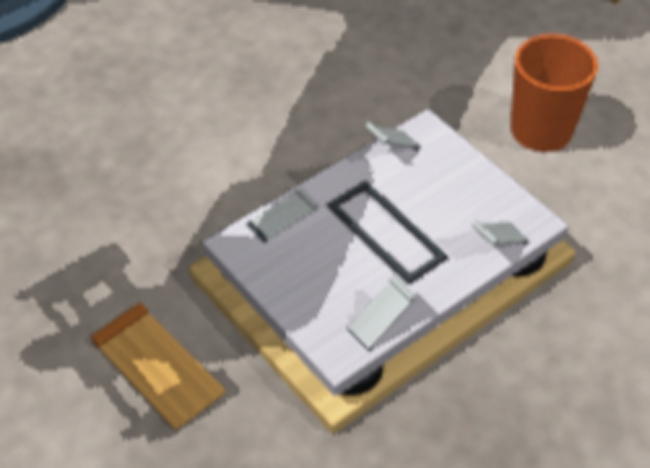

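```bash
python3 - <<'E'
from h import *
for n in('scene','top'):
    c=cap(n) if n=='top' else dict(np.load('scene.npz')); W=cloud(c)
    for y in range(10,84,6):
        f=lambda a,b:W[...,2][(W[...,0]>a)&(W[...,0]<b)&(abs(W[...,1]-y)<3)]
        print(n,y,np.round(np.median(f(507,521)),1),'plate beside',np.round(np.median(f(533,548)),1))
E
```

```text
scene 10 52.9 plate beside 51.6
scene 16 51.7 plate beside 52.2
scene 22 52.4 plate beside 51.6
scene 28 55.3 plate beside 52.3
scene 34 55.7 plate beside 51.7
scene 40 54.6 plate beside 51.5
scene 46 54.4 plate beside 51.4
scene 52 55.6 plate beside 51.2
scene 58 55.4 plate beside 51.0
scene 64 55.2 plate beside 52.2
scene 70 55.6 plate beside 51.1
scene 76 57.7 plate beside 51.5
scene 82 51.5 plate beside 53.2
top 10 52.4 plate beside 51.7
top 16 52.1 plate beside 52.7
top 22 52.5 plate beside 51.4
top 28 55.5 plate beside 52.1
top 34 55.4 plate beside 51.5
top 40 54.9 plate beside 52.1
top 46 54.9 plate beside 51.7
top 52 56.1 plate beside 50.7
top 58 55.0 plate beside 52.2
top 64 54.5 plate beside 52.1
top 70 56.0 plate beside 51.8
top 76 56.2 plate beside 51.7
top 82 51.6 plate beside 52.6
```

```bash
python3 - <<'E'
from h import *
for n in('scene','top'):
    W=cloud(dict(np.load(n+'.npz'))); d=W[...,:2]-[578.5,105]; x=d[...,0]+.024*d[...,1]; y=d[...,1]-.024*d[...,0]
    m=(abs(x)<80)&(abs(y)<115)&~((abs(x)>45)&(abs(y)>20)&(abs(y)<100))&~((abs(x)<56)&(abs(y)<28))&(abs(W[...,2]-52)<5)
    A=np.c_[x[m],y[m],np.ones(m.sum())]; print(n,m.sum(),np.linalg.lstsq(A,W[m][:,2],rcond=None)[0])
    for i,(a,b) in enumerate([(-1,1),(-1,-1),(1,1),(1,-1)]):
        k=m&(x*a>50)&(y*b>100); print(i+1,W[k][:,2].mean().round(2),k.sum())
print(arm.get_obs()['ft_force'])
E
```

```text
scene 3537 [ 9.41223658e-04 -2.91718257e-04  5.17363701e+01]
1 51.58 64
2 51.79 84
3 51.89 84
4 51.69 105
top 3863 [ 2.27725986e-04 -1.32525696e-03  5.18560515e+01]
1 51.71 96
2 51.88 83
3 51.67 88
4 52.08 84
[-0.57537153 -0.19822377 -0.6499977 ]
```

The plate is level to within 0.4 mm, its pose hasn't changed, and the three other shims are still standing. I'm handing in.

```bash
python3 -c "
from plant import arm
print(arm.job_done())"
```

```text
the job is handed in; nothing more can be done
None
```

The near right corner (corner 2) was the one that gave, so I pressed its shim (shim_2) flat and handed the job in at about 13.4 s.

**Finding the corner:** I pressed all four corners with the closed fingertips. Corners 1, 3 and 4 held at about 52.3 mm under 27, 8 and 16 N. My first press on corner 2, at 6 N, was too light to tell. Pressed again, it sank to 48.4 mm, about 4 mm down.

**Checks after pressing shim_2 (up to 23 N):**
- **Shim:** its leaf is flat, about 4 mm above the plate along its length.
- **Plate:** the four corners read the same height to within 0.4 mm, and its position matches the start to within 1 mm.
- **Other shims:** shims 1, 3 and 4 still stand at their original heights.
- **Beaker and scraper:** they look unmoved in the last picture; I did not measure them.
- **Arm:** it is clear of everything.

**Not perfectly rigid:** when I pressed corner 2 again it still gave a little, reading 52.0 mm at 4.5 N and 51.4 mm at 9.4 N. I take this as the 0.5 mm difference between the 3.5 mm heel and the 4 mm gap, and did not test it further.

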